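# Press a module case shut in the bench lever press and pack it

## Robot

A 7-joint arm with a two-finger parallel gripper is mounted at the origin on the work surface. World frame = base frame: x ahead of the robot, y to its left, z up, the work surface at z = 0. Lengths are in mm, angles in rad, forces in N, time in s.
With the tool pointing down it reaches from about 400 to 875 mm from the base axis. Payload 19.3 kg.
Tool frame: the origin (TCP) lies at the very end of the fingers, on their centre line; the grasp point (between the pads) lies 19 mm behind it (grip_point_offset is the z of the grasp point in the tool frame, in mm); z points along the fingers, x is the direction in which the jaws open and shut, and the axes are right-handed (so a half turn about z gives the same grasp; the last joint's range is limited). The gripper opens to 85 mm and grips with 20 to 120 N. Pads are 22 mm wide; open, the fingers measure 114 mm over their backs; the gripper's body (76 mm by 85 mm) begins 54 mm behind the grasp point. The pads swing forward as they close: fully open they stand 13 mm farther back than shut.
Start: joints at [-1.339, 0.521, -0.036, 1.599, 0.021, 1.021, -0.113], TCP at [185.793, 596.737, 200.091] pointing down, gripper open.
Joint ranges: [-2.91, 2.91], [-0.3, 2.13], [-1.5, 1.42], [0.17, 2.43], [-1.26, 4.41], [0.16, 1.93], [-2.52, 2.52]. Speed limits (rad/s): [1.89, 1.89, 2.39, 2.39, 3.01, 3.01, 3.01].

## Interface

Orientations are given as a 3x3 rotation matrix whose columns are the frame's x, y, z axes.
In Python, from workcell import movep, movel, goto_joints, open_gripper, clamp, wait, inverse_kinematics, read_state, camera, PlanningError, finish_job, grip_point_offset gives the robot as it stands. Calls block until the motion is done:
- movep(position, orientation): joint-space move of the TCP to a pose.
- movel(position, frame=None, max_speed=150, guard=None): straight line of the TCP; frame=None keeps the orientation; max_speed is the mean speed in mm/s. With guard (N) it stops when the force on the tool has changed by that much, and returns True; else False.
- goto_joints(angles): joint-space move.
- open_gripper() and clamp(): open the fingers fully, or close them until they stop; the grip force is fixed at half the most.
- wait(seconds).
- inverse_kinematics(position, orientation): joint angles nearest the present ones, or None.
- read_state(): the state.
- camera(name): name is "scene" or "side" or "wrist"; returns a dict with "image" (480x640x3 uint8, blue, green, red), "range_z" (480x640 float32, mm along the optical axis (not along the pixel's ray), 0 where there is no reading), "fx", "fy", "cx", "cy" (pixels), "cam_to_world" (4x4, takes a point from camera to world coordinates). Camera axes: x right, y up, looking along -z (the intrinsics and any distortion apply to the point x, -y, -z); pixel columns grow to the right and rows downward; lengths in mm; the calibration is good to about 2 mm. The wrist camera is an equidistant fisheye: a pixel r from the principal point sees the ray r / f radians off the axis. A picture is of the moment at which its call begins.
A pose or a line that the arm cannot do raises PlanningError and nothing moves.
- finish_job(): hands the job in, once; it reports no verdict.
The state is a dict: "time": time; "qpos": joint angles; "qvel": joint speeds; "joint_efforts": joint torques, N m; "eef_pos": TCP position; "tool_rot": TCP orientation; "ft_force": force on the tool from outside, world axes, zero at the start; "torque": the same for the moment, N m; "finger_gap": finger opening in mm.
Only numpy, scipy, OpenCV 4.12 (cv2) and the standard library are available. Lean on these libraries where they do the work, as an engineer would, in place of code of your own. Each camera call takes 0.05 s, during which the arm holds its last target. There are 200 camera calls.

## Task

Push the grey case along its channel until it is fully home against the back stop of the bench press, then swing the press lever down to its stop, without forcing it, so that the ram presses the lid shut, and ease the lever back up under control: do not let it fly back. Then draw the case out and pack it lid up into the free half of the shallow black tray, lying flat on the tray's floor next to the heat sink and the buzzer, which stay flat in the tray. Leave the other things on the bench where they are.

Things in the scene. Friction and masses are not known exactly. Their poses are not given: they have to be found in the camera images.
- press: Fixed blue and grey bench lever press; sizes in mm. Origin on the bench below the ram's axis, x into the press (away from the robot at yaw 0), z up. Base plate x -170 to +120, y -70 to +70, 12 thick. Head x -32 to +110, y -35 to +35, z 105 to 210; column behind x = +50. Round ram 24 across, its underside at z 78 at rest, 54.5 with the lever at its stop
- back_stop (a point): foot of the back stop's face, at x = +20, z = 12 in the press frame (same axes): the end of the case's channel. The channel runs along x between two steel rails (inner faces y = +-26.5, tops at z 22, x -160 to +20) and is open at -x. The case is home when it touches the stop: its origin at x = -37.5 in the press frame, its front 63 showing before the head
- lever (a joint): angle of the sprung lever, rad: 0 at rest (up), 0.95 down at its stop; springs back if let go; hard pushing bends it past the stop. A 14 thick rod on the press's -y side (y = -105), 170 long from hinge line to handle, pointing to the press's -x, 0.85 rad above level at rest, 0.10 below level at the stop. Moving the handle takes about 5 N at first, 10 to 16 N near the stop
- lever_hinge (a point): point on the lever's hinge line, which is parallel to the press's y axis: x = +50, y = -105, z = 150 mm in the press frame
- lever_grip (a point): middle of the free part of the lever's handle: a black round bar 22 across, 72 long, parallel to the press's y axis, at the end of the lever arm (y = -135 in the press frame); the point lies on the bar's axis, 170 from the hinge line
- case: loose grey plastic electronics case, 115 (x) x 50 (y), body 34 high plus an 8 thick lid of the same outline above it; 50 high with the lid fully raised, 42 shut; 0.18 to 0.32 kg. Origin at the centre of the underside, z up to the lid. Starts in the press's channel, on the base plate, 35 to 70 short of home
- lid (a joint): how far the case's stiff lid has been pressed down, m: 0 = standing 8 mm proud, 0.008 = fully down; over 0.006 counts as shut. It stays where it is pressed; needs about 30 N
- tray: fixed shallow black open tray, outside 122 (x) x 133 (y) x 22 high, walls and floor 4 thick (inside 114 x 125). Origin at the centre of its underside, on the bench. Its +x half holds the heat sink and the buzzer; the -x half (from the wall at x = -57 to about x = 0, full length in y) is free for the case, lying with its long side along the tray's y
- heatsink: loose finned aluminium heat sink, 50 (x) x 58 (y) x 18 high, origin at the centre of its underside; in the tray
- buzzer: loose round white buzzer with a small dark hole in its top, 54 across, 18 high, origin at the centre of its underside; in the tray
- bin: bystander: fixed grey open parts bin, 120 x 130 x 45 high with a sloped front lip, origin under its centre
- screwdriver: bystander: yellow-handled screwdriver, 160 long, lying (mm)
- pliers: bystander: yellow-handled pliers, 150 long, lying (mm)
- spool: bystander: steel-coloured solder spool, 60 across, 50 high, standing (mm)
- bottle: bystander: clear solvent bottle with orange cap, 60 across, 150 high, standing (mm)
- brush: bystander: small wooden-handled brush, 150 long, lying (mm)
- tipcup: bystander: open brass cup, 64 across, 50 high (mm)
Things that resemble listed ones, but are neither listed nor needed, are in the scene too. What is shaped like the heatsink but blue, brown or yellow is not meant.

How it is judged:
By the outcome, as a careful person would: the job done as asked, in the order asked, and still so for the second after the job is handed in, with the robot touching nothing.
It also fails if it takes over 72 s, if anything falls off the work surface, if the arm or the gripper's body presses on something with over 40 N, if the wrist force passes 120 N, or if a joint passes its speed limit or range.

## Working session

There is one attempt and no reset: what is moved stays moved. The work goes in short steps, each a Python script; the robot and the scene stay as the last script left them, time stands still between calls to the robot, and variables do not carry over. Pictures are saved under pics/ and viewed, about 8 in all and at most 12, crops included, and the job is handed in when it is done.

```bash
mkdir -p pics; ls; cat > h.py <<'E'
import numpy as np, cv2, pickle
from workcell import *
def snap(name,fn):
    c=camera(name); cv2.imwrite(f'pics/{fn}.png',c['image']); pickle.dump(c,open(f'pics/{fn}.pkl','wb')); return c
def load(fn): return pickle.load(open(f'pics/{fn}.pkl','rb'))
def px(c,u,v,w=1):
    u,v=int(round(u)),int(round(v))
    r=c['range_z'][v-w:v+w+1,u-w:u+w+1]; r=r[r>0]
    z=np.median(r) if len(r) else np.nan
    p=np.array([(u-c['cx'])/c['fx']*z,-(v-c['cy'])/c['fy']*z,-z,1])
    return (c['cam_to_world']@p)[:3]
def cloud(c):
    z=c['range_z'].astype(float); v,u=np.mgrid[:480,:640]
    P=np.stack([(u-c['cx'])/c['fx']*z,-(v-c['cy'])/c['fy']*z,-z],-1)
    P=P@c['cam_to_world'][:3,:3].T+c['cam_to_world'][:3,3]; P[z<=0]=np.nan
    return P
E
python3 - <<'E'
from h import *
for n in('scene','side'):
    c=snap(n,n+'0'); print(n,c['fx'],c['cx'],c['cy'],np.round(c['cam_to_world'],3).tolist(), {k:v for k,v in c.items() if k not in('image','range_z','cam_to_world')})
s=read_state(); print(s)
E
```

```text
pics
scene 457.5456976111524 317.9260931899296 237.75508945823938 [[-0.561, -0.449, 0.695, 1189.329], [0.827, -0.327, 0.457, 421.802], [0.023, 0.832, 0.555, 674.961], [0.0, 0.0, 0.0, 1.0]] {'fx': 457.5456976111524, 'fy': 457.5456976111524, 'cx': 317.9260931899296, 'cy': 237.75508945823938}
side 521.2536103883122 317.8213758470502 228.885373898582 [[0.76, 0.509, -0.403, 16.263], [-0.649, 0.593, -0.476, -642.629], [-0.003, 0.624, 0.782, 1235.929], [0.0, 0.0, 0.0, 1.0]] {'fx': 521.2536103883122, 'fy': 521.2536103883122, 'cx': 317.8213758470502, 'cy': 228.885373898582}
{'time': 0.1, 'qpos': array([-1.33917539,  0.52194162, -0.03630834,  1.59995749,  0.02123013,
        1.02105296, -0.11277641]), 'qvel': array([ 0.00160387, -0.00132351,  0.00106464, -0.00188127, -0.00194112,
       -0.00224924,  0.0001095 ]), 'joint_efforts': array([ 4.76844638e-03, -9.28472757e+01,  1.98471420e+00, -3.70531905e+01,
        1.82108913e-02,  5.42092297e-03,  6.73676027e-05]), 'eef_pos': array([185.74474547, 596.42573047, 199.58915516]), 'tool_rot': array([[ 2.97247842e-01,  9.54800337e-01, -1.91047499e-04],
       [ 9.54799865e-01, -2.97247886e-01, -9.55047690e-04],
       [-9.68668321e-04,  1.01473738e-04, -9.99999526e-01]]), 'ft_force': array([ 0.10575685, -0.09259837,  0.42923964]), 'torque': array([0.00370332, 0.04733053, 0.01588686]), 'finger_gap': 85.25886876879962}
```

View pics/scene0.png

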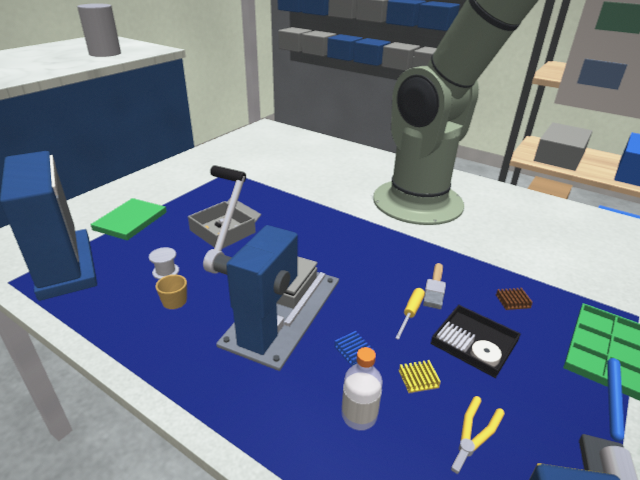

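View pics/side0.png

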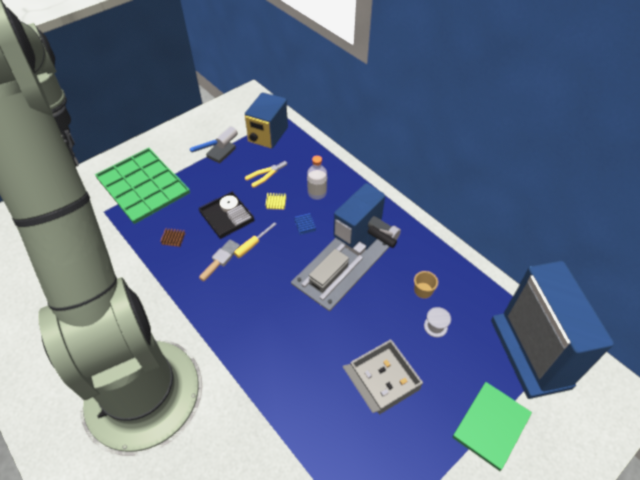

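Scene view: the press is at about (270,300) with the lever handle at (228,173), the case at (297,280), the tray at (476,340), and lookalike heat sinks in brown (514,298), yellow (419,376) and blue (352,346). The grey heat sink (456,333) inside the black tray is the one meant. In the side view the case is at (328,268), the tray at (227,214) and the handle at (385,232). Next I'll measure with the depth clouds.

```bash
python3 - <<'E'
from h import *
def rect(P,m,lab):
    Q=P[m][:,:2].astype(np.float32)
    # trim isolated
    r=cv2.minAreaRect(Q); b=cv2.boxPoints(r)
    print(lab,m.sum(),'c',np.round(r[0],1),'size',np.round(r[1],1),'ang',round(r[2],2),'zmed',round(float(np.median(P[m][:,2])),1), np.round(b).tolist())
for n in('scene0','side0'):
    c=load(n);P=cloud(c);v,u=np.mgrid[:480,:640];I=c['image'].astype(int);z=P[...,2]
    def box(a,b,d,e): return (u>=a)&(u<=d)&(v>=b)&(v<=e)
    if n=='scene0': B=box(215,215,345,362);T=box(425,300,525,378);C=box(270,255,322,310);H=box(205,160,250,190)
    else: B=box(285,180,400,312);T=box(192,185,262,242);C=box(300,240,358,295);H=box(360,212,402,250)
    S=(I.max(-1)-I.min(-1))
    def big(m):
        k,l,st,_=cv2.connectedComponentsWithStats(m.astype(np.uint8)); return l==1+np.argmax(st[1:,4])
    print(n)
    rect(P,big(B&(z>205)&(z<216)),'headtop')
    rect(P,big(B&(z>7)&(z<17)&(S<60)),'plate')
    rect(P,big(C&(z>57)&(z<68)&(S<50)),'casetop')
    rect(P,big(T&(z>-5)&(z<40)&(I.max(-1)<75)&(S<40)),'traydark')
    m=big(H&(z>230)&(I.max(-1)<60)); print('handle',m.sum(),np.nanmedian(P[m],0) if m.any() else '')
    if m.any(): rect(P,m,'handle')
    m=big(T&(z>15)&(I.min(-1)>170)); rect(P,m,'buzz')
    m=T&(z>12)&(z<24)&(I.min(-1)>80)&(I.max(-1)<170); 
    if m.any(): rect(P,big(m),'sink')
    print('table z',px(c,*( (300,430) if n=='scene0' else (250,320))))
a=cv2.imread('pics/scene0.png')[230:380,200:540];b=cv2.imread('pics/side0.png')[180:320,180:420]
cv2.imwrite('pics/c1.png',np.vstack([cv2.resize(a,(680,300)),cv2.resize(b,(514,300))[:, :514] if 0 else cv2.copyMakeBorder(cv2.resize(b,(514,300),interpolation=cv2.INTER_CUBIC),0,0,0,166,0)]))
E
```

```text
scene0
headtop 1873 c [688.2 -23.2] size [141.6  70.6] ang 9.7 zmed 211.5 [[612.0, -0.0], [624.0, -70.0], [764.0, -46.0], [752.0, 24.0]]
plate 2338 c [624.4 -33.4] size [290.6 139.5] ang 9.63 zmed 13.1 [[470.0, 11.0], [493.0, -126.0], [779.0, -78.0], [756.0, 60.0]]
casetop 459 c [557.  -31.7] size [123.4  46.5] ang 25.2 zmed 62.4 [[491.0, -37.0], [511.0, -79.0], [623.0, -26.0], [603.0, 16.0]]
traydark 2278 c [474.  330.8] size [131.3 124.7] ang 85.18 zmed 7.8 [[406.0, 271.0], [531.0, 260.0], [542.0, 391.0], [417.0, 401.0]]
handle 301 [ 617.41139216 -169.36964532  283.94372982]
handle 301 c [ 616.6 -170.7] size [18.7 70. ] ang 18.32 zmed 283.9 [[597.0, -140.0], [619.0, -207.0], [636.0, -201.0], [614.0, -135.0]]
buzz 444 c [503.1 359.4] size [51.3 52.4] ang 65.93 zmed 23.4 [[469.0, 347.0], [517.0, 325.0], [537.0, 372.0], [490.0, 394.0]]
sink 78 c [426.5 223.5] size [16.5 36. ] ang 34.4 zmed 17.7 [[410.0, 234.0], [430.0, 204.0], [443.0, 213.0], [423.0, 243.0]]
table z [828.74323275 160.38505603   1.8056988 ]
side0
headtop 1048 c [687.5 -22.3] size [144.4  70.6] ang 10.72 zmed 210.2 [[61
[... 251 characters left out ...]
5 [[500.0, -26.0], [507.0, -79.0], [622.0, -63.0], [615.0, -11.0]]
traydark 804 c [470.1 331.4] size [140.4 120.8] ang 85.33 zmed 6.1 [[404.0, 266.0], [525.0, 257.0], [536.0, 396.0], [416.0, 406.0]]
handle 216 [ 603.21908513 -172.28761952  284.51816683]
handle 216 c [ 604.8 -173.8] size [17.4 72.6] ang 10.05 zmed 284.5 [[590.0, -140.0], [603.0, -211.0], [620.0, -208.0], [607.0, -136.0]]
buzz 213 c [500.6 348.6] size [52.6 74. ] ang 0.03 zmed 22.2 [[474.0, 386.0], [474.0, 312.0], [527.0, 312.0], [527.0, 386.0]]
sink 156 c [497.3 293.7] size [63.6 58.3] ang 80.27 zmed 19.0 [[463.0, 267.0], [521.0, 257.0], [531.0, 320.0], [474.0, 330.0]]
table z [ 3.15418863e+02 -8.96147567e+00  2.61493216e-01]
```

View pics/c1.png

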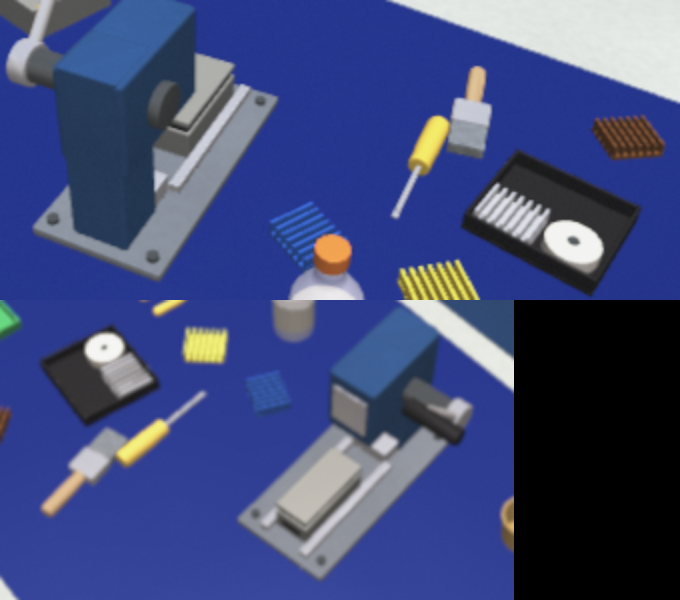

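Two independent fits agree. The press origin is (649.2, -29.3) with yaw 9.7°, from both head and plate, and the predicted handle (611,-173,278) matches the measurement. The case sits about 52 mm short of home. The tray is at about (472,331) with yaw about -5°. Next I'll check IK for the plan and look straight down at the tray with the wrist camera.

```bash
cat >> h.py <<'E'
PO=np.array([649.2,-29.3]); PA=np.radians(9.7)
def W(x,y,z):
    c,s=np.cos(PA),np.sin(PA); return np.array([PO[0]+c*x-s*y,PO[1]+s*x+c*y,z])
def toP(p):
    d=np.array(p[:2])-PO; c,s=np.cos(PA),np.sin(PA); return np.array([c*d[0]+s*d[1],-s*d[0]+c*d[1],p[2]])
def F(deg):
    c,s=np.cos(np.radians(deg)),np.sin(np.radians(deg)); return np.array([[c,s,0],[s,-c,0],[0,0,-1.]])
def hand(a): return W(50-170*np.cos(a),-135,150+170*np.sin(a))
def wcloud(c):
    v,u=np.mgrid[:480,:640]; du,dv=(u-c['cx']),(v-c['cy']); r=np.hypot(du,dv)+1e-9; th=r/c['fx']
    z=c['range_z'].astype(float); t=np.tan(th)/r
    P=np.stack([du*t*z,-dv*t*z,-z],-1); P=P@c['cam_to_world'][:3,:3].T+c['cam_to_world'][:3,3]; P[z<=0]=np.nan
    return P
E
python3 - <<'E'
from h import *
print(grip_point_offset)
T=lambda l,p,f:print(l,f,None if (q:=inverse_kinematics(p,F(f))) is None else np.round(q,2))
for f in (-4.8,175.2): T('tray',[472-29,331,20],f);T('trayhi',[472,331,250],f)
for f in (99.7,-80.3): T('push',W(-165,0,30),f);T('grip',W(-82,0,30),f);T('hand',hand(.85)+[0,0,40],f);T('hand',hand(-.1)+[0,0,11],f)
for f in (9.7,-170.3): T('hand',hand(.85)+[0,0,40],f);T('hand',hand(-.1)+[0,0,11],f)
movep([450,331,260],F(72.7)); c=snap('wrist','w0'); print(read_state()['time'])
P=wcloud(c);I=c['image'].astype(int);z=P[...,2]
near=(abs(P[...,0]-472)<85)&(abs(P[...,1]-331)<90)
m=near&(z>18)&(z<28)&(I.max(-1)<80)&(I.max(-1)-I.min(-1)<40)
Q=P[m][:,:2].astype(np.float32); r=cv2.minAreaRect(Q); print('rim',m.sum(),r)
m=near&(z>-3)&(z<28)&(I.max(-1)<80)&(I.max(-1)-I.min(-1)<40); k,l,st,_=cv2.connectedComponentsWithStats(m.astype(np.uint8)); m=l==1+np.argmax(st[1:,4])
r=cv2.minAreaRect(P[m][:,:2].astype(np.float32)); print('tray',m.sum(),r,cv2.boxPoints(r))
E
```

```text
-18.700000000000003
tray -4.8 [-0.89  0.68  0.2   1.93 -0.24  0.56 -0.62]
trayhi -4.8 [-0.97  0.41  0.36  1.69 -0.16  1.07 -0.65]
tray 175.2 [-0.48  0.69 -0.38  1.9   0.41  0.62  1.94]
trayhi 175.2 [-0.47  0.41 -0.34  1.66  0.15  1.1   2.21]
push 99.7 [-0.02  0.58  0.01  2.08 -0.02  0.48  1.75]
grip 99.7 [-0.04  0.67  0.01  1.87 -0.01  0.6   1.72]
hand 99.7 [-0.22  0.52  0.65  1.44 -0.32  1.29  2.19]
hand 99.7 [-0.02  0.55  0.33  1.78 -0.23  0.85  2.16]
push -80.3 [-0.34  0.65  0.46  2.09 -0.57  0.52 -0.86]
grip -80.3 [-0.45  0.79  0.63  1.89 -0.71  0.7  -0.8 ]
hand -80.3 [-0.38  0.61  0.97  1.45 -0.51  1.34 -0.79]
hand -80.3 [-0.4   0.75  0.98  1.8  -0.73  1.   -0.52]
hand 9.7 [-0.38  0.61  0.96  1.45 -0.5   1.34  0.78]
hand 9.7 [-0.3   0.66  0.78  1.79 -0.57  0.93  0.9 ]
hand -170.3 [-0.46  0.74  1.23  1.45 -0.7   1.43 -2.2 ]
hand -170.3 [-0.48  0.91  1.22  1.8  -0.95  1.16 -1.91]
1.5667
rim 1216 ((471.488037109375, 329.8346252441406), (130.42263793945312, 120.42942810058594), 84.87809753417969)
tray 5175 ((471.488037109375, 329.8346252441406), (130.42263793945312, 120.42942810058594), 84.87809753417969) [[405.69202 270.25937]
 [525.6406  259.50803]
 [537.28406 389.40988]
 [417.33545 400.16122]]
```

View pics/w0.png

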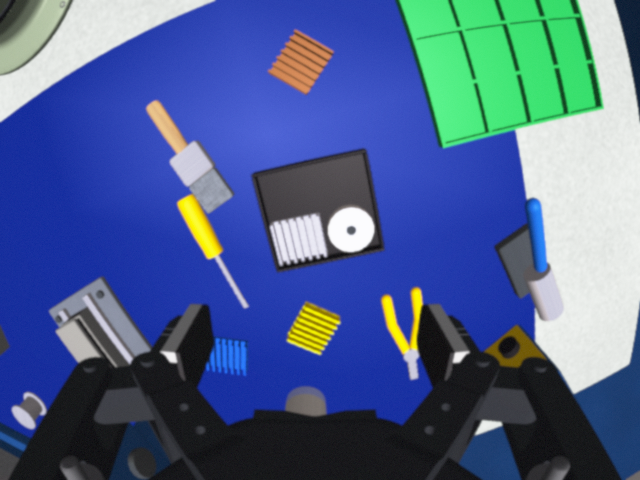

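The wrist view shows the tray at (315,210) with its free half toward the robot, and the grey sink (298,238) and white buzzer (351,230) on the far side. The tray centre is (471.5,330), yaw -5.1°. Now I'll push the case home.

```bash
python3 - <<'E'
from h import *
def st(l):
    s=read_state(); print(l,round(s['time'],2),'P',np.round(toP(s['eef_pos']),1),'f',np.round(s['ft_force'],1),'gap',round(s['finger_gap'],1))
clamp(); movep(W(-180,0,120),F(99.7)); movel(W(-180,0,30)); st('at')
g=movel(W(-125,0,30),max_speed=50,guard=15); st(g)
for i in range(3):
    g=movel(W(-98,0,30),max_speed=30,guard=12); st(g)
    if g and toP(read_state()['eef_pos'])[0]>-112: break
movel(W(-120,0,30),max_speed=60); st('back')
snap('side','side1')
b=cv2.imread('pics/side1.png')[180:320,260:440]; cv2.imwrite('pics/c2.png',cv2.resize(b,(720,560),interpolation=cv2.INTER_CUBIC))
E
```

```text
at 4.62 P [-1.796e+02  1.000e-01  3.060e+01] f [0.  0.2 0.1] gap -0.1
True 5.47 P [-134.7   -0.    30.1] f [0.7 0.4 9.1] gap 0.5
True 5.81 P [-134.8   -0.    30. ] f [-2.4 -0.1 12.2] gap -0.2
True 6.14 P [-134.8   -0.    29.9] f [-3.8  0.3 13.3] gap 0.1
True 6.47 P [-134.9   -0.    29.9] f [-3.9  0.7 14. ] gap -0.1
back 6.89 P [-1.194e+02 -1.000e-01  3.020e+01] f [-2.6 -0.   8.4] gap -0.0
```

View pics/c2.png

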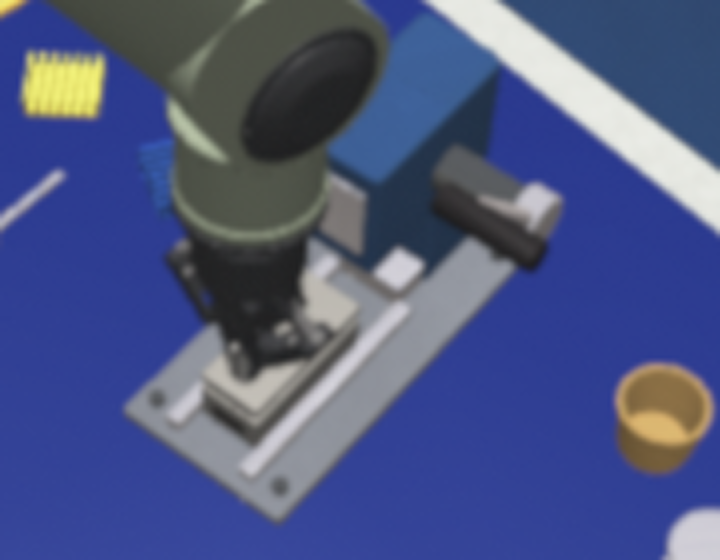

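```bash
python3 - <<'E'
from h import *
c=load('side1'); M=np.linalg.inv(c['cam_to_world'])
def pr(p):
    q=M@np.append(p,1); u=c['cx']+c['fx']*q[0]/-q[2]; v=c['cy']-c['fy']*q[1]/-q[2]; return round((u-260)*4),round((v-180)*4)
for p in [(-119,0,30),(-119,0,62),(-95,0,62),(-108,-25,62),(-147,-25,62),(-147,-25,12),(-147,25,62),(-32,-25,62)]: print(p,pr(W(*p)))
P=cloud(c)
for u,v in [(215,375),(248,405),(300,330),(250,365),(250,425)]: print((u,v),np.round(toP(px(c,260+u/4,180+v/4,0)),1))
E
```

```text
(-119, 0, 30) (246, 396)
(-119, 0, 62) (246, 370)
(-95, 0, 62) (269, 348)
(-108, -25, 62) (285, 379)
(-147, -25, 62) (248, 417)
(-147, -25, 12) (248, 457)
(-147, 25, 62) (191, 377)
(-32, -25, 62) (354, 309)
(215, 375) [-133.2   14.8   57.2]
(248, 405) [-137.   -16.5   57.8]
(300, 330) [-122.7  -46.6  158.2]
(250, 365) [-127.2   -8.2   86.6]
(250, 425) [-138.7  -17.9   36.5]
```

Projection disagrees with the state. The case front still looks to be at about x=-140, while the TCP should be in front of it. I'll check from the other camera before moving.

```bash
python3 - <<'E'
from h import *
c=snap('scene','scene1'); d=snap('wrist','w1')
b=c['image'][210:350,210:350]; w=cv2.resize(d['image'],(640,480))
cv2.imwrite('pics/c3.png',np.hstack([cv2.resize(b,(400,400),interpolation=cv2.INTER_CUBIC),cv2.resize(d['image'][150:470,160:480],(400,400))]))
s=read_state();print(s['eef_pos'],s['ft_force'],s['qpos'])
M=np.linalg.inv(c['cam_to_world'])
def pr(p):
    q=M@np.append(p,1); u=c['cx']+c['fx']*q[0]/-q[2]; v=c['cy']-c['fy']*q[1]/-q[2]; return round((u-210)*2.857),round((v-210)*2.857)
for p in [(-119,0,30),(-119,0,62),(-147,25,62),(-108,25,62),(-108,25,12),(-32,25,62)]: print(p,pr(W(*p)))
E
```

```text
[531.5235858  -49.50616012  30.22617908] [-2.21898524 -0.87734498  7.79046933] [-0.09160835  0.63836805  0.10074418  1.95867845 -0.11207842  0.56143558
  1.82405009]
(-119, 0, 30) (263, 190)
(-119, 0, 62) (264, 157)
(-147, 25, 62) (308, 147)
(-108, 25, 62) (287, 174)
(-108, 25, 12) (286, 225)
(-32, 25, 62) (241, 233)
```

View pics/c3.png

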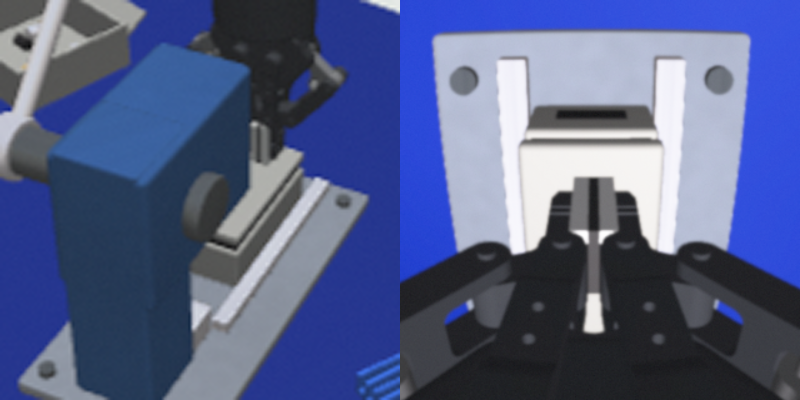

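Both views show the fingertips on the lid plane instead of in front of the case. Either the true tip is about 30 mm above the reported TCP, or the contact is odd. I'll lift clear and measure where the tip really is.

```bash
python3 - <<'E'
from h import *
movel(W(-119,0,120),max_speed=120); movel(W(-200,0,120)); s=read_state(); e=s['eef_pos'];print(e,s['time'],s['ft_force'],s['finger_gap'])
for n in('side','scene'):
    c=snap(n,n+'2');P=cloud(c);d=np.hypot(P[...,0]-e[0],P[...,1]-e[1]); m=(d<45)&(P[...,2]>20)
    z=P[...,2][m]; print(n,m.sum(),np.sort(z)[:12].round(0), np.histogram(z,bins=range(60,320,20))[0])
    C=cloud(c);T=np.apply_along_axis(lambda q:q,2,C); c0,s0=np.cos(PA),np.sin(PA)
    dx=C[...,0]-PO[0];dy=C[...,1]-PO[1];X=c0*dx+s0*dy;Y=-s0*dx+c0*dy;Z=C[...,2]
    k=(abs(Y)<27)&(X>-165)&(X<-30)&(Z>50)&(Z<75); print('case top X',np.percentile(X[k],[0,2,98]),'Y',np.percentile(Y[k],[2,98]),'Z',np.percentile(Z[k],[5,50,95]))
d=snap('wrist','w2')
cv2.imwrite('pics/c4.png',np.hstack([cv2.resize(load('side2')['image'][170:320,240:390],(400,400),interpolation=cv2.INTER_CUBIC),cv2.resize(d['image'][150:470,160:480],(400,400))]))
E
```

```text
[452.95453531 -62.81543284 120.00919279] 8.6333 [ 0.45175275 -0.1225436   0.1998382 ] 0.17681846263996878
side 2098 [155. 155. 156. 157. 157. 160. 160. 160. 161. 161. 161. 162.] [  0   0   0   0   5  46  44 126 100  99  53 153]
case top X [-142.46310452 -139.7825736   -32.19150783] Y [-23.86494669  23.54499896] Z [56.77091661 61.21816076 65.70665206]
scene 4285 [153. 153. 154. 155. 155. 156. 156. 157. 158. 158. 158. 158.] [  0   0   0   0  16 105 115 288 248 321 218 306]
case top X [-140.1943342  -137.3451312   -33.44255319] Y [-15.96150593  23.49549043] Z [57.11652741 62.4391667  64.27391241]
```

View pics/c4.png

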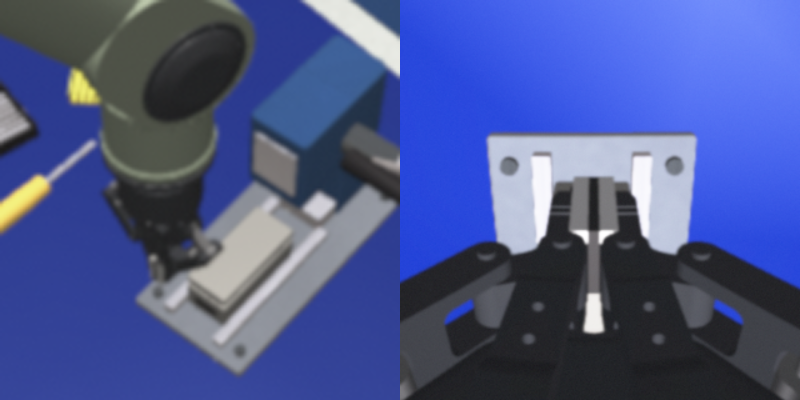

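Both cameras put the real fingertips at z≈155 with the reported TCP at 120. That matches the stop on the lid: 62 actual against 30 reported. I'll confirm with a gentle guarded touch on the base plate, whose top is known to be at z = 12.

```bash
python3 - <<'E'
from h import *
s=read_state(); e=s['eef_pos']
for n in('side2','scene2'):
    c=load(n);P=cloud(c);d=np.hypot(P[...,0]-e[0],P[...,1]-e[1]); m=(d<45)&(P[...,2]>60)&(P[...,2]<172)
    Q=P[m]; print(n,m.sum(),np.round(toP(np.median(Q,0)),1),np.round([toP(q) for q in Q[np.argsort(Q[:,2])[:4]]]).tolist())
movel(W(-163,0,50),max_speed=150); 
g=movel(W(-163,0,-26),max_speed=40,guard=5); s=read_state(); print(g,toP(s['eef_pos']),s['ft_force'],s['time'])
E
```

```text
side2 34 [-208.9   -3.8  163.9] [[-209.0, -5.0, 155.0], [-205.0, -5.0, 155.0], [-210.0, 4.0, 156.0], [-209.0, -2.0, 157.0]]
scene2 79 [-190.3    3.   164.4] [[-193.0, 5.0, 153.0], [-197.0, 6.0, 153.0], [-190.0, 4.0, 154.0], [-190.0, -3.0, 155.0]]
True [-1.63043698e+02  1.07607099e-02 -1.91384102e+01] [-1.25061134  0.80824172 12.05904962] 11.0
```

The touch confirms it: the real tip is 31 mm above the reported TCP, so I'll command z = wanted tip z − 31. Now I'll push again.

```bash
cat >> h.py <<'E'
TO=31.0
def WT(x,y,ztip): return W(x,y,ztip-TO)
def st(l):
    s=read_state(); p=toP(s['eef_pos']); p[2]+=TO; print(l,round(s['time'],2),'P',np.round(p,1),'f',np.round(s['ft_force'],1),'gap',round(s['finger_gap'],1)); return p,s
E
python3 - <<'E'
from h import *
movel(WT(-170,0,30),max_speed=80); st('at')
for i in range(4):
    g=movel(WT(-97,0,30),max_speed=40,guard=14); p,_=st(g)
    if p[0]>-112: break
wait(.1); st('settled'); movel(WT(-125,0,30),max_speed=120)
movel(WT(-125,0,150),max_speed=200); c=snap('side','side3'); c=snap('scene','scene3')
for n in('side3','scene3'):
    C=cloud(load(n)); c0,s0=np.cos(PA),np.sin(PA)
    dx=C[...,0]-PO[0];dy=C[...,1]-PO[1];X=c0*dx+s0*dy;Y=-s0*dx+c0*dy;Z=C[...,2]
    k=(abs(Y)<27)&(X>-165)&(X<-25)&(Z>55)&(Z<68); print(n,k.sum(),'case top X',np.percentile(X[k],[0,2,98]),'Y',np.percentile(Y[k],[2,98]),'Z',np.percentile(Z[k],[5,50,95]))
E
```

```text
at 11.4 P [-1.697e+02 -1.000e-01  3.030e+01] f [ 0.6  0.2 -0.8] gap -0.2
True 12.81 P [-107.8    0.    29.5] f [ 0.8 -1.6 -0.8] gap -0.2
settled 12.91 P [-1.078e+02  1.000e-01  2.940e+01] f [-0.1  0.5  0.2] gap -0.2
side3 392 case top X [-99.35462311 -96.24657047 -26.51910396] Y [-24.10124427  24.00856957] Z [56.66521244 60.9925991  64.92889256]
scene3 212 case top X [-99.15070635 -94.55026541 -26.63751718] Y [ 3.38913661 23.57042942] Z [58.35995284 62.28612079 64.35584588]
```

```bash
python3 - <<'E'
from h import *
movel(WT(-125,0,30),max_speed=250)
movel(WT(-111,0,30),max_speed=80)
g=movel(WT(-98,0,30),max_speed=15,guard=9); st(g); wait(.15); st('hold')
movel(WT(-120,0,30),max_speed=100); movel(WT(-120,0,330),max_speed=300)
h=toP(hand(.85)); movel(WT(h[0],h[1],303),max_speed=250); st('over')
g=movel(WT(h[0],h[1],276),max_speed=20,guard=3); st(g)
snap('scene','scene4')
E
```

```text
True 15.46 P [-1.08e+02 -1.00e-01  2.96e+01] f [-0.2  0.1 -0.6] gap -0.4
hold 15.61 P [-107.9    0.    29.6] f [ 0.1  0.2 -0.2] gap -0.2
over 17.77 P [ -62.6 -134.6  302. ] f [-0.7  0.  -0.9] gap -0.1
True 18.57 P [ -62.8 -135.   288.1] f [-2.5  0.4  8.1] gap -0.1
```

Contact came at 288.1 mm against a predicted 288.7, so the geometry holds. Now the lever goes down along its arc, watching the force.

```bash
python3 - <<'E'
from h import *
def go(a,sp,**k):
    h=toP(hand(a)); return movel(WT(h[0],h[1],h[2]+11),max_speed=sp,**k)
f0=None
for a in (.75,.65,.55,.45,.35,.25,.15,.08,.02):
    g=go(a,60,guard=20); p,s=st(f'{a} {g}')
    if g: break
for a in np.arange(-.01,-.101,-.015):
    g=go(a,25,guard=9); p,s=st(f'{a:.3f} {g}')
    if g or s['ft_force'][2]>24: break
snap('side','side5');snap('scene','scene5')
E
```

```text
0.75 False 19.05 P [ -74.9 -135.1  277.2] f [-5.7  0.8 10.4] gap -0.2
0.65 False 19.48 P [ -86.4 -135.2  264.2] f [-8.2  0.2 11.8] gap 0.0
0.55 False 19.92 P [ -95.8 -135.4  250. ] f [-7.4 -0.2  9.5] gap 0.2
0.45 False 20.35 P [-103.9 -135.5  235. ] f [-5.7 -1.5  9.8] gap 0.2
0.35 False 20.78 P [-110.2 -135.5  219.5] f [-4.8 -2.1  8.6] gap -0.0
0.25 False 21.22 P [-114.9 -135.5  203.5] f [-4.2 -2.3  8.5] gap 0.3
0.15 False 21.65 P [-118.  -135.5  187. ] f [-3.4 -2.1  9.7] gap -0.1
0.08 False 22.0 P [-119.4 -135.5  175.2] f [-3.6 -2.3  9.2] gap 0.1
0.02 False 22.32 P [-119.8 -135.6  165. ] f [-3.9 -2.3 10.4] gap -0.4
-0.010 False 22.67 P [-120.2 -135.6  159.9] f [-4.9 -3.5 11.8] gap 0.1
-0.025 False 22.92 P [-120.1 -135.6  157.4] f [-6.4 -2.6 11.7] gap -0.0
-0.040 False 23.17 P [-120.1 -135.6  154.9] f [-7.  -2.5 11.1] gap 0.2
-0.055 False 23.42 P [-119.9 -135.6  152.3] f [-5.9 -2.5 10.6] gap -0.3
-0.070 False 23.67 P [-119.8 -135.6  149.7] f [-6.3 -2.8 12.2] gap -0.1
-0.085 False 23.92 P [-119.4 -135.5  147.3] f [-5.7 -2.3 12.3] gap -0.1
-0.100 False 24.17 P [-119.1 -135.5  144.7] f [-5.  -1.8 10.9] gap 0.0
```

```bash
python3 - <<'E'
from h import *
for a in np.arange(-.105,-.141,-.005):
    h=toP(hand(a)); g=movel(WT(h[0],h[1],h[2]+11),max_speed=8,guard=6); wait(.05); p,s=st(f'{a:.3f} {g}')
    if g or s['ft_force'][2]>17: break
E
```

```text
-0.105 False 24.57 P [-119.1 -135.6  144. ] f [-5.7 -2.6 12. ] gap 0.3
-0.110 True 24.83 P [-119.2 -135.7  143.6] f [-3.   0.5 13.9] gap -0.0
```

The stop was felt at 143.6 mm, against 143.4 expected. Now I'll ease it back up.

```bash
python3 - <<'E'
from h import *
def go(a,sp):
    h=toP(hand(a)); movel(WT(h[0],h[1],h[2]+11),max_speed=sp)
for a,sp in ((-.05,40),(.1,60),(.22,60),(.34,60),(.46,60),(.58,60),(.68,50),(.77,40),(.83,30),(.86,20)):
    go(a,sp); st(a)
movel(W(*toP(hand(.86))[:2],330-TO),max_speed=100)
snap('scene','scene6')
# to grasp pose above case front
open_gripper(); movel(WT(-120,0,330),max_speed=250); st('clear')
movel(WT(-120,0,100),max_speed=300)
for n in('side','scene'):
    C=cloud(snap(n,n+'6b')); c0,s0=np.cos(PA),np.sin(PA)
    dx=C[...,0]-PO[0];dy=C[...,1]-PO[1];X=c0*dx+s0*dy;Y=-s0*dx+c0*dy;Z=C[...,2]
    k=(abs(Y)<22)&(X>-90)&(X<-40)&(Z>44)&(Z<70); print(n,k.sum(),'Z',np.percentile(Z[k],[5,25,50,75,95]))
st('end')
E
```

```text
-0.05 25.23 P [-119.3 -135.6  153.4] f [-1.3 -1.8  6.6] gap -0.2
0.1 25.81 P [-117.4 -135.3  179.3] f [ 3.6 -1.7  5.6] gap -0.1
0.22 26.3 P [-114.8 -134.9  199.5] f [3.  0.5 4.4] gap 0.1
0.34 26.79 P [-109.7 -134.9  218.7] f [3.4 1.9 3.8] gap 0.1
0.46 27.28 P [-101.8 -135.   237.3] f [2.9 1.2 3.2] gap -0.3
0.58 27.77 P [ -91.7 -135.1  254.8] f [ 2.4 -0.   2.6] gap -0.0
0.68 28.27 P [ -82.2 -135.   267.9] f [1.8 0.1 2.6] gap 0.1
0.77 28.8 P [ -72.1 -135.   279.3] f [2.3 0.3 3. ] gap -0.4
0.83 29.29 P [ -64.7 -135.   286.4] f [2.2 0.3 2.7] gap -0.3
0.86 29.7 P [ -61.2 -135.   289.6] f [ 0.2 -0.3 -0.4] gap 0.1
clear 31.82 P [-1.199e+02 -3.000e-01  3.303e+02] f [-0.8 -0.9  0.6] gap 86.0
side 63 Z [51.60560296 53.44796193 54.85998239 56.6719977  59.41638497]
scene 148 Z [53.24109105 55.51775445 56.43380319 57.13886617 57.8259189 ]
end 32.84 P [-119.1   -0.4  101.4] f [-0.6 -0.8  0.1] gap 85.5
```

The lever came back with contact kept until rest. The lid drop reads about 6 mm, which is borderline, so I'll compare identical regions before and after.

```bash
python3 - <<'E'
from h import *
def XYZ(n):
    C=cloud(load(n)); c0,s0=np.cos(PA),np.sin(PA)
    dx=C[...,0]-PO[0];dy=C[...,1]-PO[1]; return c0*dx+s0*dy,-s0*dx+c0*dy,C[...,2]
for n,l in (('side',['side0','side3','side6b']),('scene',['scene3','scene4','scene5','scene6','scene6b'])):
    ref=None
    for f in l:
        X,Y,Z=XYZ(f); x0=-90
        k=(abs(Y)<22)&(X>-90)&(X<-45)&(Z>46)&(Z<70); print(f,k.sum(),np.round(np.percentile(Z[k],[5,25,50,75,95]),1) if k.any() else '')
        k2=(abs(Y)>29)&(abs(Y)<60)&(X>-155)&(X<-40)&(Z<18)&(Z>4);print('  plate',k2.sum(),np.median(Z[k2]).round(2))
i=[cv2.resize(load(f)['image'][245:315,265:345],(400,350),interpolation=cv2.INTER_CUBIC) for f in('scene4','scene6')]
cv2.imwrite('pics/c5.png',np.hstack(i))
E
```

```text
side0 222 [56.2 59.4 61.4 63.1 65.6]
  plate 475 12.31
side3 220 [56.5 59.5 61.  62.7 65.2]
  plate 498 12.33
side6b 63 [51.6 53.4 54.9 56.7 59.4]
  plate 505 12.32
scene3 133 [46.6 61.  62.  63.  64.2]
  plate 393 13.54
scene4 141 [47.2 60.8 62.4 63.1 64.2]
  plate 393 13.49
scene5 139 [53.5 55.4 56.4 57.  58.1]
  plate 399 13.56
scene6 136 [53.6 55.5 56.3 56.9 58.2]
  plate 399 13.51
scene6b 132 [53.4 55.4 56.4 57.1 57.9]
  plate 399 13.42
```

View pics/c5.png

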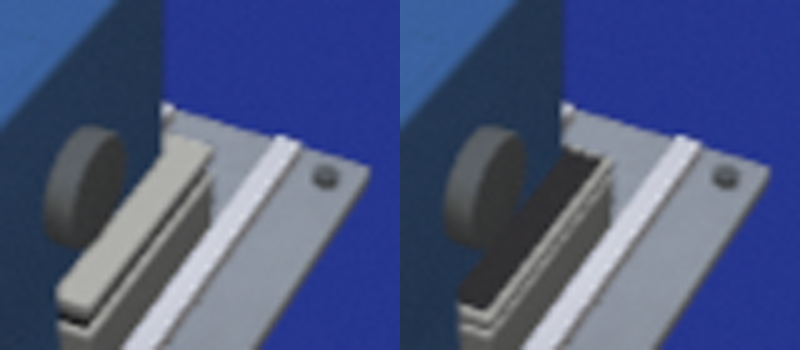

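The dark gap under the lid is closed; the dark top is the arm's shadow. The depth is biased by about 1 mm, so I'll do a light guarded touch on the lid to settle it.

```bash
python3 - <<'E'
from h import *
clamp(); movel(WT(-85,0,70),max_speed=150); g=movel(WT(-85,0,48),max_speed=25,guard=5); st(g)
movel(WT(-85,0,100),max_speed=250); open_gripper(); st('open')
E
```

```text
True 34.7 P [-85.1  -0.   54.5] f [-2.2  0.6 11.9] gap 0.0
open 35.82 P [-85.  -0. 100.] f [-0.2 -0.3 -0.7] gap 85.4
```

The lid top is at 54.5 mm, so it is pressed 7.5 mm and shut. Now I'll grip the front end, draw the case out, regrip at its middle and lift.

```bash
python3 - <<'E'
from h import *
movel(WT(-83,0,32),max_speed=150); st('pre'); clamp(); st('grip')
movel(WT(-153,0,32.3),max_speed=100); st('drawn')
open_gripper(); movel(WT(-153,0,62),max_speed=200)
movel(WT(-108,0,62),max_speed=200); movel(WT(-108,0,32),max_speed=150); clamp(); st('regrip')
movel(WT(-108,0,130),max_speed=150); movel(WT(-150,0,160),max_speed=200); st('lifted')
c=snap('side','side7'); snap('wrist','w7')
cv2.imwrite('pics/c6.png',np.hstack([cv2.resize(c['image'][150:330,220:400],(400,400),interpolation=cv2.INTER_CUBIC),cv2.resize(load('w7')['image'][150:470,160:480],(400,400))]))
for f in(-5.1,174.9):
    a=np.radians(-5.1); p=np.array([471.5-28.6*np.cos(a),329.9-28.6*np.sin(a),120-TO]); print(f,p,inverse_kinematics(p,F(f)))
E
```

```text
pre 36.42 P [-82.8  -0.2  32.4] f [ 0.3 -0.7  0. ] gap 85.2
grip 36.84 P [-82.5  -0.2  33. ] f [-2.7  0.4  8.8] gap 48.7
drawn 37.69 P [-153.3   -0.2   32.9] f [-6.2 -1.5 22.8] gap 48.7
regrip 39.62 P [-1.077e+02 -1.000e-01  3.290e+01] f [-2.3 -0.4  9.2] gap 48.8
lifted 40.83 P [-150.3    0.   159.7] f [ 0.4 -0.6 -2.9] gap 49.0
-5.1 [443.01322553 332.44237689  89.        ] [-1.14585078  0.63584977  0.56704995  1.90612371 -0.49218278  0.74101805
 -0.38467268]
174.9 [443.01322553 332.44237689  89.        ] [-0.59652052  0.56189385 -0.21212779  1.8771829   0.17095843  0.71995904
  2.14670696]
```

View pics/c6.png

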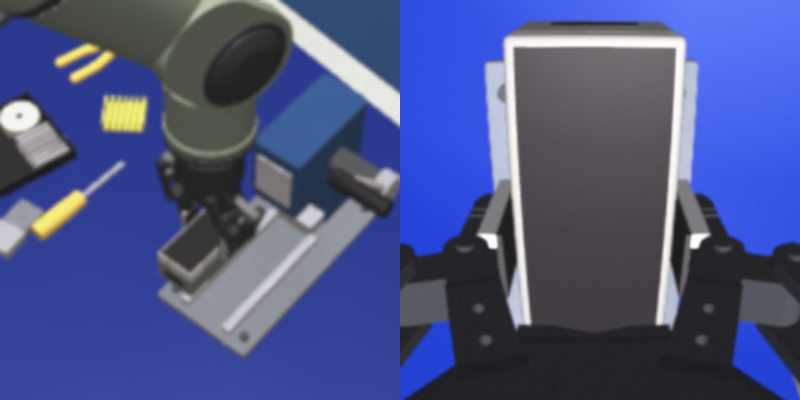

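The case is gripped level (gap 49, about 0.3 kg) and free of the channel. In the wrist view it sits square between the pads at (500,240) and (690,240) of the crop. Next I'll work out the free gap from the first wrist cloud and place the case.

```bash
python3 - <<'E'
from h import *
a=np.radians(-5.1); C0=np.array([471.5,329.9]); ca,sa=np.cos(a),np.sin(a)
def tr(P): d=P[...,:2]-C0; return ca*d[...,0]+sa*d[...,1],-sa*d[...,0]+ca*d[...,1]
def T(x,y): return C0+np.array([ca*x-sa*y,sa*x+ca*y])
c=load('w0');P=wcloud(c);X,Y=tr(P);I=c['image'].astype(int);Z=P[...,2]
for l,y0,y1 in(('sink',-62,0),('buzz',2,62)):
    m=(abs(X)<60)&(Y>y0)&(Y<y1)&(I.min(-1)>120); print(l,m.sum(),'X',np.percentile(X[m],[0,3,97,100]).round(1),'Y',np.percentile(Y[m],[0,3,97,100]).round(1),'Z',np.median(Z[m]).round(1))
m=(abs(X)<75)&(abs(Y)<80)&(Z>17)&(Z<30)&(I.max(-1)<80); print('rim X',np.percentile(X[m],[.5,99.5]),'Y',np.percentile(Y[m],[.5,99.5]))
t=T(-29.5,0); print(t)
movep([*t,150-TO],F(174.9)); st('above')
movel([*t,55-TO],max_speed=150); s=read_state(); print(tr(s['eef_pos'][None]),s['ft_force'],s['time'])
c=snap('wrist','w8'); d=snap('scene','scene8'); e=snap('side','side8')
cv2.imwrite('pics/c7.png',np.hstack([cv2.resize(d['image'][270:390,420:540],(400,400),interpolation=cv2.INTER_CUBIC),cv2.resize(e['image'][160:260,170:270],(400,400),interpolation=cv2.INTER_CUBIC)]))
E
```

```text
sink 2310 X [-46.  -42.3  52.7  58.4] Y [-61.8 -57.9  -3.2  -1.5] Z 13.9
buzz 1882 X [-25.  -22.5  52.5  57.8] Y [ 2.6  7.3 55.6 60.4] Z 22.7
rim X [-60.04982192  60.03086415] Y [-65.00343602  64.67840432]
[442.11678857 332.52238176]
above 42.39 P [-142.5  389.8  149.9] f [ 0.7 -1.  -2.2] gap 48.8
(array([-29.01225261]), array([0.15942508])) [ 0.53019449  0.12239031 -2.40194049] 43.175
```

View pics/c7.png

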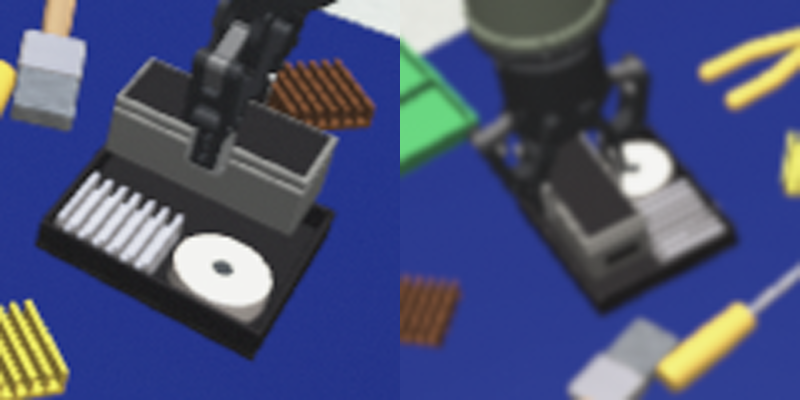

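The case hovers over the free half, aligned with the tray, with the sink and buzzer clear of it. I'll measure the case rectangle against the tray before lowering.

```bash
cat >> h.py <<'E'
ta=np.radians(-5.1); TC=np.array([471.5,329.9])
def tr(P): d=P[...,:2]-TC; return np.cos(ta)*d[...,0]+np.sin(ta)*d[...,1],-np.sin(ta)*d[...,0]+np.cos(ta)*d[...,1]
def T(x,y): return TC+np.array([np.cos(ta)*x-np.sin(ta)*y,np.sin(ta)*x+np.cos(ta)*y])
E
python3 - <<'E'
from h import *
for n in('scene8','side8'):
    P=cloud(load(n));X,Y=tr(P);Z=P[...,2]
    m=(X>-62)&(X<10)&(abs(Y)<70)&(Z>68)&(Z<84)
    e=(m&(abs(Y)>22))
    print(n,e.sum(),'X',np.percentile(X[e],[1,3,97,99]).round(1),'Y',np.percentile(Y[e],[1,3,97,99]).round(1),'Z ends',[np.median(Z[m&(s*Y>30)]).round(1) for s in(1,-1)])
    for lo,hi in((-60,-40),(-40,-25),(25,40),(40,60)):
        k=m&(Y>lo)&(Y<hi); print((lo,hi),k.sum(),np.percentile(X[k],[2,98]).round(1))
E
```

```text
scene8 733 X [-53.1 -51.3  -3.7  -2.9] Y [-59.3 -57.6  53.7  54.1] Z ends [np.float64(79.7), np.float64(78.2)]
(-60, -40) 196 [-51.5  -3.3]
(-40, -25) 125 [-51.5  -3.9]
(25, 40) 178 [-52.2  -3.4]
(40, 60) 188 [-51.6  -3.4]
side8 234 X [-55.8 -55.2  -7.2  -6.6] Y [-60.1 -59.1  36.9  48.2] Z ends [np.float64(78.1), np.float64(76.5)]
(-60, -40) 104 [-55.6  -7.2]
(-40, -25) 70 [-55.3  -7.8]
(25, 40) 31 [-31.3  -6.1]
(40, 60) 5 [-55.1 -14.1]
```

```bash
python3 - <<'E'
from h import *
t=T(-29.5,2)
movel([*t,35-TO],max_speed=80)
g=movel([*t,23.5-TO],max_speed=25,guard=6); st(g)
open_gripper(); st('open'); movel([*t,110-TO],max_speed=200)
movel([*T(-60,-60),250-TO],max_speed=300); wait(.1); st('up')
d=snap('scene','scene9'); e=snap('side','side9')
cv2.imwrite('pics/c8.png',np.hstack([cv2.resize(d['image'][270:390,420:540],(400,400),interpolation=cv2.INTER_CUBIC),cv2.resize(e['image'][160:260,170:270],(400,400),interpolation=cv2.INTER_CUBIC)]))
for n in('scene9','side9'):
    P=cloud(load(n));X,Y=tr(P);Z=P[...,2]
    m=(X>-62)&(X<10)&(abs(Y)<70)&(Z>38)&(Z<56)
    print(n,m.sum(),'X',np.percentile(X[m],[1,3,97,99]).round(1),'Y',np.percentile(Y[m],[1,3,97,99]).round(1),'Z ends',[np.median(Z[m&(s*Y>30)]).round(1) for s in(1,-1)],'Z sides',np.median(Z[m&(X<-40)]).round(1),np.median(Z[m&(X>-20)]).round(1))
E
```

```text
True 44.15 P [-142.4  393.9   25. ] f [0.7 0.3 4.7] gap 48.8
open 44.61 P [-142.9  393.4   24.7] f [-0.5 -0.1 -0.2] gap 85.2
up 45.95 P [-188.4  341.3  248.8] f [-0.4 -0.3  0.2] gap 85.4
scene9 1211 X [-53.6 -51.8  -4.1  -3.4] Y [-56.7 -54.1  54.   56. ] Z ends [np.float64(47.9), np.float64(47.9)] Z sides 48.3 47.3
side9 524 X [-56.2 -55.6  -7.8  -6.3] Y [-57.7 -56.6  53.9  57.3] Z ends [np.float64(46.5), np.float64(46.6)] Z sides 47.1 46.1
```

View pics/c8.png

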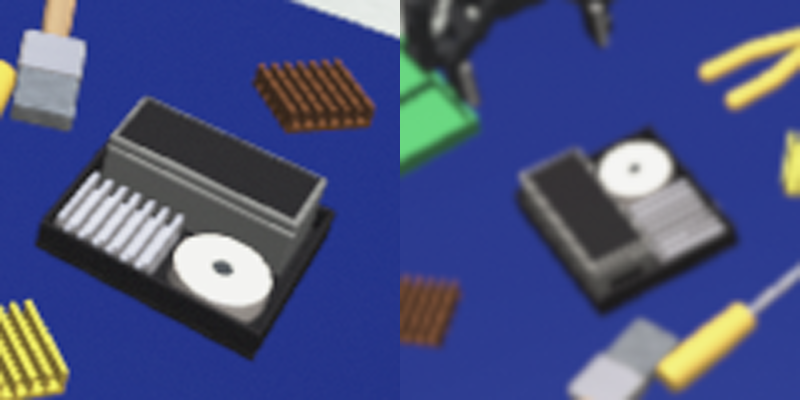

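The case lies flat at top z≈46–47 at both ends (46 expected), within the tray walls. The sink and buzzer are unmoved. Handing in.

```bash
python3 - <<'E'
from h import *
print(finish_job(), read_state()['time'])
E
```

```text
the job is handed in; nothing more can be done
the job is handed in; nothing more can be done
```

The case was pushed home and its lid pressed shut. It is now packed lid up in the free half of the tray, and the job was handed in after about 46 s of robot time.

**What went wrong first:** the real fingertips sit 31 mm above the reported TCP. My first push therefore slid onto the lid, pressing with about 14 N and dragging the case forward about 7 mm. I measured the offset with a light touch on the base plate and corrected for it from then on.

**Last checks:**
- **Home:** two pushes stopped at the same place. The case front measured -94.5 to -96 mm, against a nominal -95. The force read about zero after each stop, so this rests on position, not on a held contact force.
- **Lever down:** the stop was felt at a fingertip height of 143.6 mm, against 143.4 expected, with about 14 N vertical. It was not pushed further.
- **Lever up:** it was eased back with contact kept until the force vanished at its rest position.
- **Lid:** depth images suggested only about 6 mm of travel, right at the limit. A light touch found the lid top at 54.5 mm, meaning 7.5 mm pressed, and I trusted the touch. The lid top has looked dark in pictures since the pressing, even with the arm away. I did not find out why, but its measured height is right.
- **Tray:** the case top is level end to end within 0.1 mm in each camera. It measures about 46–48 mm, against 46 expected. From side to side it differs by about 1 mm, about the size of the depth bias. It lies within the tray walls and clear of the heat sink and buzzer, which look unmoved.
- **Not checked:** the bystanders were not measured again. Those visible in the last pictures look unmoved, and the arm passed well above them.

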